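# Open the drop-front cabinet onto its slide-out supports

### The arm

A 6-joint arm with a two-finger parallel gripper is mounted at the origin on a cart in front of the work surface, level with it; the furniture and walls round the work are solid. World frame = base frame: x ahead of the robot, y to its left, z up, the work surface at z = 0. Lengths are in m, angles in degrees, forces in N, time in s.
With the tool pointing down it reaches from about 0.25 to 0.725 m from the base axis. Payload 9.7 kg.
Tool frame: the origin (TCP) lies midway between the tips of the shut fingers; the grasp point (between the pads) lies bot.hold_point_z behind it (bot.hold_point_z is the distance from the TCP to the grasp point, in m); z points along the fingers, y is the line along which they close (so a half turn about z gives the same grasp; the last joint's range is limited). The gripper opens to 85 mm and grips with 20 to 120 N. Pads are 22 mm wide; open, the fingers measure 114 mm over their backs; the gripper's body (76 mm by 85 mm) begins 54 mm behind the grasp point. The pads swing forward as they close: fully open they stand 13 mm farther back than shut.
Start: joints at [-70.703, 4.979, 10.078, 95.1, 0, 90], TCP at [0.182, -0.519, 0.231] pointing down, gripper open.
Joint ranges: [-179.16, 179.16], [-48.56, 103.87], [-65.8, 70.77], [-126.05, 130.52], [-82.76, 87.17], [-180, 180]. Speed limits (degrees/s): [127.2, 127.2, 147.25, 180, 180, 180].

### API

Orientations are given as [roll, pitch, yaw] about the fixed x, y, z axes, in that order (R = Rz(yaw) Ry(pitch) Rx(roll)).
In Python, from workcell import bot, camera, camera_model, ticket gives the robot as it stands.
- The arm moves only by the tool send_rows, never from a script. Its argument "targets" is text: rows parted by semicolons, each of 5 numbers parted by spaces: the shift along the tool's x, y, z in mm, then the turn about the tool's z in degrees, then the closure in counts, from 0 (fully open) to 255 (shut). A call has 1 to 20 rows; each row is the pose to reach, as a shift and turn from the pose commanded when the call began, along the tool's axes at that moment; what a row does not reach only later rows make up. A row lasts 1/8 s, in which the tool goes at most 62.5 mm and 10.7 degrees, less where a joint would pass 70% of its speed; a pose out of reach is approached as far as the arm can. A call with a gripper value outside its range is refused whole. The fingers move at their own pace and stop on an object; "newtons" is the grip in N (left out, the last holds). Time passes only in rows, so rows that repeat a pose let the fingers close. It gives the time, the measured TCP pose, the force, the opening and the grip force at its end, in the units of the state.
- bot.get_obs(): the state, without advancing time (a new reading comes with each control period).
- camera(name): name is "scene" or "top" or "wrist"; returns the picture (384x512x3 uint8, blue, green, red); there is no depth.
- camera_model(name): a dict with "K" (3x3 intrinsics, pixels), "dist_coeffs" ([k1, k2, p1, p2, k3] as OpenCV has them; the pictures are not rectified), "pose" (4x4, takes a point from camera to world coordinates); the wrist camera has in their place "T_tool_cam" (4x4, takes a point from camera to tool coordinates, whose origin is the TCP and whose axes are the flange's). Camera axes: x right, y down, z forward; pixel columns grow to the right and rows downward; lengths in m; the calibration is good to about 2 mm. A picture is of the moment at which its call begins: read the wrist's pose just before it. camera_model takes no time and is no camera call.
- ticket.job_done(): hands the job in; it is judged then, once.
The state is a dict: "time": time; "q": joint angles; "qd": joint speeds; "joint_efforts": joint torques, N m; "ee_pos": TCP position; "tcp_rot": TCP orientation; "wrist_force": force on the tool from outside, world axes, zero at the start; "torque": the same for the moment, N m; "opening": finger opening in m; "grasp_force": force on a finger pad.
Only numpy, scipy, OpenCV 4.12 (cv2) and the standard library are available. Lean on these libraries where they do the work, as an engineer would, in place of code of your own. Each camera call takes 0.05 s, during which the arm holds its last target. There are 200 camera calls.

### The job

Set up the small drop-front cabinet as a work ledge: pull both slide-out supports under the flap all the way out, then take the flap by its pull and lower it gently until it lies level on them. Do not start lowering the flap before both supports are out, do not let it drop, and leave the timer, the wash bottle and the beaker where they stand.

Things in the scene. Friction and masses are not known exactly. Their poses are not given: they have to be found in the camera images.
- cabinet: grey cabinet fixed on the worktop, 180 wide, 150 deep, 302 high. Origin: on the worktop under the middle of its front face. +x points level from the front face into the cabinet, away from the user; +y to the user's left; it may stand turned. Its white top (underside 288 high) overhangs the front face by 32, so the flap's pull is reached with the tool leaning back toward the user.
- flap_hinge (a point): point on the flap's hinge axis at the middle of the flap: in the plane of the cabinet's front face, 100 above the worktop. The axis runs level along the cabinet's y.
- flap_tab (a point): grip point on the flap's pull, a black tab 40 wide (cabinet y), 12 thick, about 40 long, amid the free edge, bent 45 deg outward. Closed: 151.5 above and 31.5 in front of the hinge axis, about 11 short of the tip, tab pointing out and up; flap level: pointing out and 45 deg down. Circles the hinge axis with the flap; pinched across its width, it can turn between the fingers.
- flap (a joint): flap angle, rad: 0 closed upright, 1.57 level (on the pulled-out supports), stop 1.9. White board 176 wide, 130 from hinge to free edge, 12 thick, just in front of the front face, 0.37 to 0.63 kg. Light hinge friction: it stays put only near upright, and falls once lowered some way and let go. Without supports it sinks below level.
- support_left (a joint): how far the left support (cabinet +y side) is pulled out, m: 0 stowed, 0.10 all the way out (stop); it starts 0 to 0.04 out. It slides straight along the cabinet's -x, and stays where it is left; about 3 N moves it.
- support_right (a joint): the same for the right support (cabinet -y side).
- support_left_pull (a point): centre of the left support's black pull block, 34 long (cabinet x), 30 wide (y), 28 high. Stowed: 35 in front of the cabinet's front face, 55 left of its middle, 52 above the worktop, with a gap of 18 behind it. Closed flap and top stand above and behind it, so the gripper must lean back toward the user. The support is an aluminium bar 24 wide, its top 88 above the worktop.
- support_right_pull (a point): the same for the right support, 55 to the right of the middle.
- kitchen_timer: white timer 70x62x21, loose on the cabinet's top; origin at its underside. To be left alone.
- wash: white wash bottle with blue cap, 67x97x191, loose, on the worktop, farther left of the cabinet than the beaker; origin at its underside. To be left alone.
- beaker: glass beaker, 73x81x95, loose, on the worktop left of the cabinet; origin at its underside. To be left alone.

How it is judged (in metres and radians):
On the way, in this order (a step that is already met when the one before it is completed fails the run):
1. both supports are pulled all the way out (within 10 mm of their stops) while the flap is still up (value of joint each of support_left, support_right above 0.09 m and value of joint flap below 0.3 rad), for 0.2 s.
2. the flap lies level on the supports (value of joint flap between 1.5 and 1.63 rad), for 0.2 s.
At the end, for the whole second after the job is handed in: Both supports are within 10 mm of all the way out (0.10 m), and the flap lies at rest on them, level (1.52 to 1.62 rad) (value of joint each of support_left, support_right above 0.09 m and value of joint flap between 1.52 and 1.62 rad and velocity of joint flap between -0.05 and 0.05 rad/s); the robot touches nothing.
It fails at once if the flap is lowered past 0.3 rad while a support is not out (less than 90 mm) (value of joint flap above 0.3 rad and value of joint any of support_left, support_right below 0.09 m).
It fails at once if the flap drops (opens faster than 2.5 rad/s) (velocity of joint flap above 2.5 rad/s).
It fails at once if the timer is moved more than 30 mm (distance of kitchen_timer from where it was at the start of the episode above 0.03 m).
It fails at once if the wash bottle is moved more than 30 mm or tipped (distance of wash from where it was at the start of the episode above 0.03 m or angle between wash's own z axis and vertical above 0.4 rad).
It fails at once if the beaker is moved more than 30 mm or tipped (distance of beaker from where it was at the start of the episode above 0.03 m or angle between beaker's own z axis and vertical above 0.4 rad).
It also fails if it takes over 59 s, if anything falls off the work surface, if the arm or the gripper's body presses on something with over 40 N, if the wrist force passes 120 N, or if a joint passes its speed limit or range.

## Working session

There is one attempt and no reset: what is moved stays moved. The work goes in short steps, Python scripts to look and compute and a tool call to move; the robot and the scene stay as the last step left them, time stands still between calls to the robot, and variables do not carry over. Pictures are saved under pics/ and viewed, at most 13 in all, crops included, and the job is handed in when it is done.

Besides the shell and the picture viewer there is one more tool, called after "Request:" as name(argument=value, ...), one argument or row to a line, values as JSON. send_rows: Moves the arm, as the interface text tells. Its arguments: {"type":"object","properties":{"targets":{"type":"string"},"newtons":{"type":"number"}},"required":["targets"]}

```bash
ls; mkdir -p pics; python3 - <<'E'
from workcell import bot,camera,camera_model
import cv2,numpy as np
np.set_printoptions(precision=4,suppress=True)
for n in("scene","top"):
    cv2.imwrite(f"pics/{n}0.png",camera(n)); m=camera_model(n); print(n,m["K"],m["dist_coeffs"],m["pose"])
print(camera_model("wrist")); print(bot.get_obs(),bot.hold_point_z)
E
```

```text
pics
scene [[491.8283   0.     252.2767]
 [  0.     491.8283 190.3497]
 [  0.       0.       1.    ]] [-0.1494  0.      0.      0.      0.    ] [[ 0.7462 -0.359   0.5606 -0.2401]
 [-0.6657 -0.3929  0.6344 -1.1385]
 [-0.0074 -0.8466 -0.5322  0.9652]
 [ 0.      0.      0.      1.    ]]
top [[410.408    0.     260.9608]
 [  0.     410.408  192.97  ]
 [  0.       0.       1.    ]] [-0.1119  0.      0.      0.      0.    ] [[ 0.1143 -0.9686  0.2207  0.3349]
 [-0.9935 -0.1116  0.0246 -0.215 ]
 [ 0.0008 -0.2221 -0.975   1.2059]
 [ 0.      0.      0.      1.    ]]
{'K': array([[269.1314,   0.    , 252.1746],
       [  0.    , 269.1314, 191.3322],
       [  0.    ,   0.    ,   1.    ]]), 'dist_coeffs': array([-0.0504,  0.    ,  0.    ,  0.    ,  0.    ]), 'T_tool_cam': array([[ 0.0006, -0.9651, -0.2618,  0.0666],
       [ 1.    ,  0.0006,  0.0002, -0.0005],
       [-0.    , -0.2618,  0.9651, -0.1429],
       [ 0.    ,  0.    ,  0.    ,  1.    ]])}
{'time': 0.1, 'q': array([-70.7024,   5.0085,  10.0389,  95.1007,   0.0018,  89.9988]), 'qd': array([ 0.0086, -0.0196,  0.0834,  0.0606, -0.067 , -0.013 ]), 'joint_efforts': array([ -0.0013, -52.1563,  46.5653,   0.016 ,  -0.0001,  -0.    ]), 'ee_pos': array([ 0.1817, -0.5189,  0.2306]), 'tcp_rot': array([-179.9297,   -0.0018,   19.2988]), 'wrist_force': array([-0.8086, -0.4548, -1.3685]), 'torque': array([-0.0295,  0.0014, -0.0331]), 'grasp_force': 0.0, 'opening': 0.08571014018500683} 0.0187
```

View pics/scene0.png

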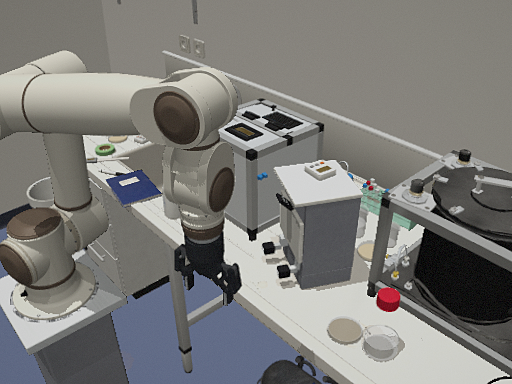

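View pics/top0.png

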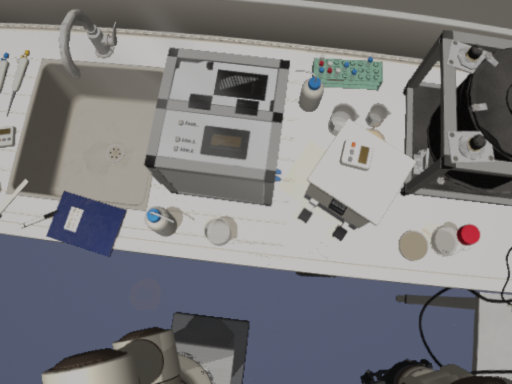

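The cabinet is turned, with its top near (360,170) in the top view and its pulls at (305,215) and (340,233). The beaker is at (218,231) and the wash bottle at (160,220). I'll zoom in next.

```bash
python3 - <<'E'
import cv2,numpy as np
a=cv2.resize(cv2.imread("pics/top0.png")[110:260,290:430],None,fx=4,fy=4,interpolation=cv2.INTER_CUBIC)[:600,:560]
b=cv2.imread("pics/scene0.png")[150:300,250:370]
cv2.imwrite("pics/topz.png",a);cv2.imwrite("pics/scz.png",cv2.resize(b,None,fx=4,fy=4,interpolation=cv2.INTER_CUBIC))
E
```

```text
(no output)
```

View pics/topz.png

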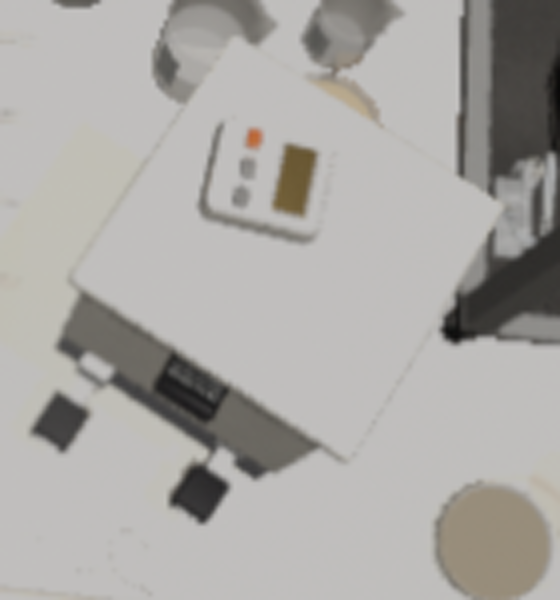

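View pics/scz.png

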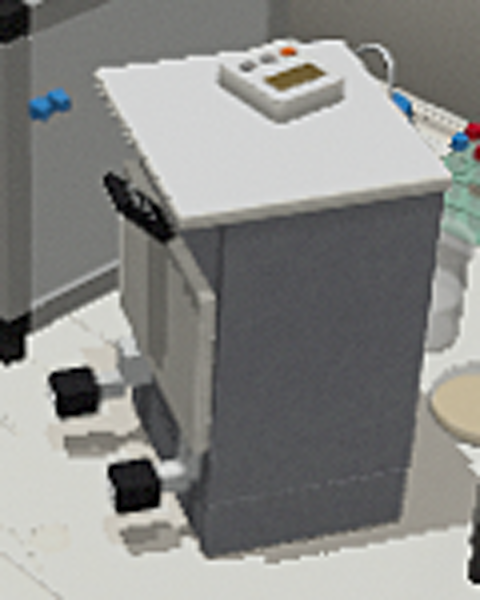

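The zooms show the top's corners, both pull blocks and the black tab under the overhang, so I'll fit the cabinet pose now.

```bash
cat > h.py <<'E'
import cv2,numpy as np
from scipy.optimize import least_squares
from scipy.spatial.transform import Rotation as R
from workcell import bot,camera,camera_model
np.set_printoptions(precision=4,suppress=True)
def proj(P,pose,m):
    T=np.linalg.inv(pose); return cv2.projectPoints(np.atleast_2d(P).astype(float),cv2.Rodrigues(T[:3,:3])[0],T[:3,3],m["K"],np.array(m["dist_coeffs"]))[0][:,0]
def ray(uv,pose,m):
    n=cv2.undistortPoints(np.array(uv,float).reshape(-1,1,2),m["K"],np.array(m["dist_coeffs"]))[:,0]
    return pose[:3,3],(pose[:3,:3]@np.c_[n,np.ones(len(n))].T).T
def wpose(o=None):
    o=o or bot.get_obs(); T=np.eye(4); T[:3,:3]=R.from_euler("xyz",o["tcp_rot"],degrees=True).as_matrix(); T[:3,3]=o["ee_pos"]
    return T@camera_model("wrist")["T_tool_cam"]
def c2w(P,p): # cabinet pose p=(x,y,yaw)
    P=np.atleast_2d(P); c,s=np.cos(p[2]),np.sin(p[2])
    return np.c_[p[0]+c*P[:,0]-s*P[:,1],p[1]+s*P[:,0]+c*P[:,1],P[:,2]]
E
python3 - <<'E'
from h import *
top=(np.array([[73,280],[235,40],[502,205],[347,460],[60,421],[200,490]])+.5)/4-.5+[290,110]
sc=(np.array([[100,72],[345,42],[447,185],[180,222],[75,391],[134,484]])+.5)/4-.5+[250,150]
mt,ms=camera_model("top"),camera_model("scene")
def pts(p):
    w,b=p[3],p[6]
    P=[[-.032,w,.302],[b,w,.302],[b,-w,.302],[-.032,-w,.302]]
    return P,[[-.035-p[4],.055,.052],[-.035-p[5],-.055,.052]]
def f(p):
    P,Q=pts(p); Q2=np.array(Q)+[0,0,.006]
    return np.r_[proj(c2w(np.r_[P,Q2],p),mt["pose"],mt)-top, proj(c2w(np.r_[P,Q],p),ms["pose"],ms)-sc].ravel()
s=least_squares(f,[.5,-.4,-.5,.09,.01,.01,.15],loss="soft_l1"); print(s.x,np.degrees(s.x[2])); print(s.fun.reshape(-1,2))
p=s.x
print("pulls",c2w(pts(p)[1],p),"tab",c2w([-.0315,0,.2515],p))
E
```

```text
[ 0.5687 -0.392  -0.4899  0.0918  0.0202  0.0064  0.1474] -28.0698143951712
[[ 0.4885 -0.3452]
 [ 0.9122 -0.2973]
 [ 0.1678  0.7753]
 [ 0.2091 -0.1683]
 [ 0.3696 -0.0603]
 [ 0.4916  0.5069]
 [-0.9628 -1.0937]
 [-1.2289 -1.2533]
 [ 0.3095 -3.2772]
 [-0.4772 -2.746 ]
 [-0.2579  0.0461]
 [ 0.1602  0.1056]]
pulls [[ 0.5459 -0.3175  0.052 ]
 [ 0.5063 -0.4211  0.052 ]] tab [[ 0.5409 -0.3772  0.2515]]
```

Request:
send_rows(
  targets="0 60 -60 0 0;0 120 -120 0 0;0 180 -180 0 0;0 240 -180 0 0;0 300 -180 0 0;0 350 -180 0 0;0 350 -180 0 0",
)

```text
time: 0.98
ee_pos: [0.2463, -0.7036, 0.3215]
tcp_rot: [176.8, -0.0, 19.3]
wrist_force: [0.3, 0.9, -0.2]
opening: 0.0858
grasp_force: 0.0
```

Request:
send_rows(
  targets="0 60 0 0 0;0 120 0 0 0;0 180 0 0 0;0 240 0 0 0;0 300 0 0 0;0 300 0 0 0",
)

```text
time: 1.72
ee_pos: [0.2757, -0.7876, 0.2372]
tcp_rot: [173.3, 0.0, 19.3]
wrist_force: [0.1, -0.2, 0.5]
opening: 0.0854
grasp_force: 0.0
```

Request:
send_rows(
  targets="0 -50 -20 0 0;0 -100 -40 0 0;0 -150 -60 0 0;0 -200 -80 0 0;0 -200 -80 0 0",
)

```text
time: 2.35
ee_pos: [0.2059, -0.5881, 0.2975]
tcp_rot: [173.0, 0.0, 19.3]
wrist_force: [0.3, -0.6, 1.0]
opening: 0.0857
grasp_force: 0.0
```

```bash
python3 - <<'E'
from h import *
o=bot.get_obs();print(o["q"],o["ee_pos"],o["tcp_rot"])
E
```

```text
[-70.7036   9.9774  22.7478  95.7748  -0.0006  89.997 ] [ 0.2059 -0.5881  0.2975] [173.0044   0.001   19.2994]
```

```bash
cat >> h.py <<'E'
def shift(tgt,o=None):
    o=o or bot.get_obs(); return R.from_euler("xyz",o["tcp_rot"],degrees=True).inv().apply(np.array(tgt)-o["ee_pos"])*1000
def show():
    o=bot.get_obs(); A=R.from_euler("xyz",o["tcp_rot"],degrees=True).as_matrix(); z=A[:,2]
    print("t",o["time"],"q",o["q"],"pos",o["ee_pos"],"lean",np.degrees(np.arccos(-z[2])),"az",np.degrees(np.arctan2(z[1],z[0])),"tool y az",np.degrees(np.arctan2(A[1,1],A[0,1])))
    return o
E
python3 - <<'E'
from h import *
print(shift([.38,-.1,.60]))
E
```

```text
[ 325.625  -363.2467 -349.3196]
```

Request:
send_rows(
  targets="20 -22 -50 -10 0;52 -58 -100 -20 0;86 -96 -140 -30 0;120 -134 -180 -40 0;155 -172 -215 -50 0;190 -210 -250 -60 0;225 -250 -285 -70 0;260 -290 -315 -80 0;295 -330 -350 -90 0;326 -363 -350 -100 0;326 -363 -350 -110 0;326 -363 -350 -120 0;326 -363 -350 -133 0;326 -363 -350 -133 0",
)

```text
time: 4.1
ee_pos: [0.3809, -0.1078, 0.5561]
tcp_rot: [-176.0, 7.5, 152.9]
wrist_force: [-0.6, -0.2, -0.4]
opening: 0.0851
grasp_force: 0.0
```

```bash
python3 -c "
from h import *
show()"
```

```text
t 4.1 q [-11.6189   2.5405  49.1401 130.4384  -5.8142  15.4308] pos [ 0.3809 -0.1078  0.5561] lean 8.463668549947228 az -55.11287013635716 tool y az 62.37935615687077
```

Request:
send_rows(
  targets="0 0 -50 0 0;0 0 -100 0 0;0 0 -150 0 0;0 0 -200 0 0;0 0 -200 0 0;0 0 -200 0 0;0 0 -200 0 0;0 0 -200 0 0",
)

```text
time: 5.1
ee_pos: [0.3639, -0.1016, 0.5803]
tcp_rot: [-177.0, 11.0, 152.9]
wrist_force: [-0.3, 0.1, -0.2]
opening: 0.0851
grasp_force: 0.0
```

```bash
python3 -c "
from h import *
show()"
```

```text
t 5.1 q [-11.1794  -0.0088  50.2205 130.4607  -5.8755  15.703 ] pos [ 0.3639 -0.1016  0.5803] lean 11.384639778961697 az -42.41693944362158 tool y az 62.332345423299834
```

Request:
send_rows(
  targets="0 0 -600 0 0;0 0 -600 0 0;0 0 -600 0 0;0 0 -600 0 0",
)

```text
time: 5.6
ee_pos: [0.3391, -0.0957, 0.6042]
tcp_rot: [-178.0, 14.6, 153.1]
wrist_force: [-0.8, 0.1, -0.7]
opening: 0.0856
grasp_force: 0.0
```

```bash
python3 -c "
from h import *
show()"
```

```text
t 5.6 q [-11.001   -3.3809  50.5827 130.4591  -5.883   15.4931] pos [ 0.3391 -0.0957  0.6042] lean 14.70844879119636 az -34.80993277857948 tool y az 62.56185740195165
```

Request:
send_rows(
  targets="300 0 -600 0 0;300 0 -600 0 0;300 0 -600 0 0;300 0 -600 0 0",
)

```text
time: 6.1
ee_pos: [0.2475, -0.0618, 0.6067]
tcp_rot: [-179.4, 17.7, 153.1]
wrist_force: [-0.5, -0.3, 0.7]
opening: 0.0856
grasp_force: 0.0
```

```bash
python3 -c "
from h import *
show()"
```

```text
t 6.1 q [ -6.6579 -16.7456  40.1623 130.4646  -6.5922  19.3345] pos [ 0.2475 -0.0618  0.6067] lean 17.68164229333682 az -28.86611869530603 tool y az 62.96341521460095
```

```bash
python3 -c "
from h import *
print(shift([.22,-.13,.62]), shift([.15,-.15,1.1]))"
```

```text
[-10.03   -73.3376  -9.9715] [-104.8386 -127.8535 -482.9824]
```

Request:
send_rows(
  targets="-10 -70 -10 0 0;-20 -100 -30 0 0;-100 -130 -480 0 0;-100 -130 -480 0 0;-100 -130 -480 0 0;-100 -130 -480 0 0;-100 -130 -480 0 0",
)

```text
time: 6.98
ee_pos: [0.2372, -0.1596, 0.6452]
tcp_rot: [-178.7, 21.2, 153.3]
wrist_force: [0.8, -0.1, -0.9]
opening: 0.0857
grasp_force: 0.0
```

```bash
python3 -c "
from h import *
o=show()
G=c2w([-.052-.10,-.055,.20],[.5687,-.392,-.4899])[0]; z=R.from_euler('xyz',o['tcp_rot'],degrees=True).as_matrix()[:,2]
print(shift(G+z*bot.hold_point_z))"
```

```text
t 6.975 q [-36.0478 -11.5344  50.1026 130.463    2.1123  -8.6698] pos [ 0.2372 -0.1596  0.6452] lean 21.27440711993388 az -30.217343646398746 tool y az 62.796848793011634
[-69.3518 -98.6774 525.5326]
```

Request:
send_rows(
  targets="-10 -14 58 0 0;-20 -28 118 0 0;-30 -42 178 0 0;-40 -56 238 0 0;-50 -70 298 0 0;-60 -85 355 0 0;-69 -99 400 0 0;-69 -99 430 0 0;-69 -99 430 0 0",
)

```text
time: 8.1
ee_pos: [0.3835, -0.3545, 0.2689]
tcp_rot: [-178.8, 21.0, 153.2]
wrist_force: [0.1, 0.4, 0.4]
opening: 0.0854
grasp_force: 0.0
```

```bash
python3 -c "
from h import *
o=show(); cv2.imwrite('pics/w1.png',camera('wrist'))
p=[.5687,-.392,-.4899]; m=camera_model('wrist'); T=wpose(o)
for P in ([-.041,-.055,.066],[-.055,.055,.066],[-.0315,0,.2515],[-.032,.09,.302],[-.032,-.09,.302]): print(P,proj(c2w(P,p),T,m))"
```

```text
t 8.1 q [-45.8073 -18.7151 -10.2239  78.183    5.6052 -17.7888] pos [ 0.3835 -0.3545  0.2689] lean 21.03598515926047 az -30.017802550535507 tool y az 62.78631964987574
[-0.041, -0.055, 0.066] [[252.1795 204.329 ]]
[-0.055, 0.055, 0.066] [[327.3452 198.6247]]
[-0.0315, 0, 0.2515] [[305.0502 333.1909]]
[-0.032, 0.09, 0.302] [[418.0128 391.5218]]
[-0.032, -0.09, 0.302] [[204.811  390.0674]]
```

View pics/w1.png

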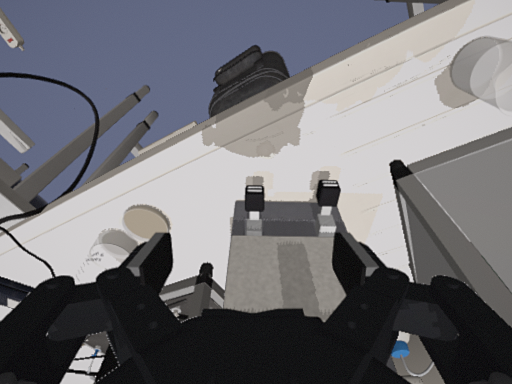

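The wrist view shows the right block at about (255,198), the left block at about (329,193) and the bars behind them, close to the prediction. I'll zoom in on the blocks.

```bash
python3 -c "
import cv2
a=cv2.imread('pics/w1.png')[165:345,215:365]
cv2.imwrite('pics/w1z.png',cv2.resize(a,(500,600),interpolation=cv2.INTER_CUBIC))"
```

```text
(no output)
```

View pics/w1z.png

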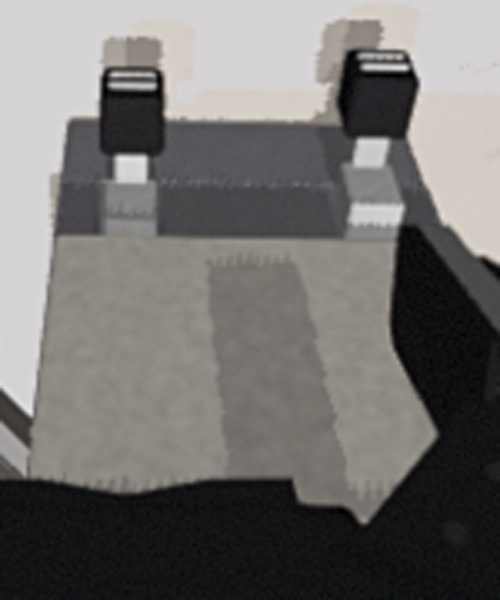

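The right block's top back edge is at crop (103–163,155) and the left's is at (343–406,~136). The cabinet's bottom right front corner is at (70,118). I'll refine the pose with these.

```bash
python3 - <<'E'
from h import *
o=bot.get_obs();T=wpose(o);m=camera_model("wrist")
uv=(np.array([[70,118],[103,155],[163,155],[345,132],[406,138]])+.5)/3.3333-.5+[215,165]
p0=np.array([.5687,-.392,-.4899,.0064,.0202])
def P(p): 
    a,b=-.018-p[3],-.018-p[4]
    return c2w([[0,-.09,0],[a,-.07,.066],[a,-.04,.066],[b,.04,.066],[b,.07,.066]],p)
f=lambda p:np.r_[(proj(P(p),T,m)-uv).ravel(),(p-p0)/[.004,.004,.015,.005,.005]]
s=least_squares(f,p0);p=s.x;print(p,np.degrees(p[2]));print(s.fun[:10].reshape(-1,2)); print(f(p0)[:10].reshape(-1,2))
z=R.from_euler('xyz',o['tcp_rot'],degrees=True).as_matrix()[:,2]
for y,d in((-.055,p[3]),(.055,p[4])):
    for x,h in((-.047,.058),(-.047,.12)): print(y,x-d,h,shift(c2w([x-d,y,h],p)[0]+z*bot.hold_point_z))
E
```

```text
[ 0.5736 -0.3905 -0.4807  0.01    0.0242] -27.5439169510497
[[-0.4151 -1.2071]
 [-0.8922 -0.0027]
 [ 0.6108  0.3366]
 [-0.6016  0.9543]
 [ 0.8979 -0.533 ]]
[[-2.4794 -3.2155]
 [-3.0648 -0.3649]
 [-1.5525  0.1116]
 [-2.7996  1.3015]
 [-1.3472 -0.0451]]
-0.055 -0.05704462252378009 0.058 [-42.1301   4.5631 263.8168]
-0.055 -0.05704462252378009 0.12 [-64.5372   3.3318 206.0205]
0.055 -0.07123370201269878 0.058 [-30.2814 114.6213 256.8784]
0.055 -0.07123370201269878 0.12 [-52.6885 113.3899 199.0821]
```

Request:
send_rows(
  targets="-10 1 50 0 0;-20 2 110 0 0;-32 4 165 0 0;-42 5 200 0 0;-42 5 240 0 0;-42 5 268 0 0;-42 5 268 0 0",
  newtons=40,
)

```text
time: 9.02
ee_pos: [0.5053, -0.4173, 0.0371]
tcp_rot: [-178.8, 21.2, 153.2]
wrist_force: [-0.2, 0.5, -0.7]
opening: 0.0853
grasp_force: 0.0
```

```bash
python3 -c "
from h import *
o=show(); print(o['wrist_force'])
cv2.imwrite('pics/w2.png',camera('wrist'))
yaw=-.4807;u=np.array([-np.cos(yaw),-np.sin(yaw),0])
print(R.from_euler('xyz',o['tcp_rot'],degrees=True).inv().apply(u)*90)"
```

```text
t 9.025 q [-41.2856   0.2936 -19.5872  49.2478   3.9969 -13.547 ] pos [ 0.5053 -0.4173  0.0371] lean 21.233807710779384 az -30.18950427714413 tool y az 62.7818797765595
[-0.1858  0.4916 -0.7194]
[ 83.9019   0.5088 -32.5609]
```

View pics/w2.png

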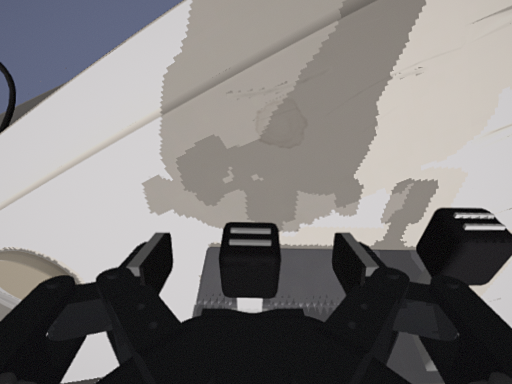

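The block at (250,258) is centred between the open fingers at (160,265) and (350,265). I'll close on it and pull.

Request:
send_rows(
  targets="0 0 0 0 255;0 0 0 0 255;0 0 0 0 255;0 0 0 0 255;0 0 0 0 255",
  newtons=40,
)

```text
time: 9.7
ee_pos: [0.5053, -0.4187, 0.039]
tcp_rot: [-178.7, 21.4, 153.2]
wrist_force: [-4.0, -2.9, 6.3]
opening: 0.0293
grasp_force: 40.1
```

Request:
send_rows(
  targets="14 0 -5 0 255;28 0 -11 0 255;42 0 -16 0 255;56 0 -22 0 255;70 0 -27 0 255;79 0 -31 0 255;84 0 -33 0 255;87 0 -34 0 255;87 0 -34 0 255",
)

```text
time: 10.82
ee_pos: [0.4225, -0.3751, 0.0389]
tcp_rot: [-178.7, 21.4, 153.2]
wrist_force: [-1.0, -2.1, 7.7]
opening: 0.0294
grasp_force: 41.3
```

Request:
send_rows(
  targets="4 0 -1.5 0 255;8 0 -3 0 255;8 0 -3 0 255",
)

```text
time: 11.2
ee_pos: [0.4181, -0.3728, 0.04]
tcp_rot: [-178.7, 21.9, 153.3]
wrist_force: [26.7, -18.5, -9.5]
opening: 0.0294
grasp_force: 41.7
```

Request:
send_rows(
  targets="-4 0 1.5 0 255;-4 0 1.5 0 0;-4 0 1.5 0 0;-4 0 1.5 0 0;-4 0 1.5 0 0;-4 0 -45 0 0;-4 0 -95 0 0;-4 0 -95 0 0",
)

```text
time: 12.2
ee_pos: [0.3889, -0.3563, 0.1322]
tcp_rot: [-178.6, 21.7, 153.2]
wrist_force: [1.3, -0.3, -0.3]
opening: 0.0857
grasp_force: 0.0
```

```bash
python3 -c "
from h import *
o=show(); print(o['opening'],o['wrist_force'])
p=[ 0.5736,-0.3905,-0.4807]; z=R.from_euler('xyz',o['tcp_rot'],degrees=True).as_matrix()[:,2]
for h in(.055,.13): print(shift(c2w([-.0712-(h-.055)*.37,.055,h],p)[0]+z*bot.hold_point_z))"
```

```text
t 12.2 q [-45.4451 -20.4214 -26.8264  62.5485   5.4584 -17.3941] pos [ 0.3889 -0.3563  0.1322] lean 21.711666491728458 az -30.544962226458196 tool y az 62.71539274183178
0.08566361587575033 [ 1.2969 -0.2748 -0.3303]
[-73.606  111.3378 128.3809]
[-75.5125 109.7645  48.45  ]
```

Request:
send_rows(
  targets="-10 55 0 0 0;-35 105 10 0 0;-75 110 45 0 0;-75 111 85 0 0;-74 111 128 0 0;-74 111 128 0 0",
)

```text
time: 12.95
ee_pos: [0.5386, -0.3098, 0.0277]
tcp_rot: [-178.8, 20.8, 153.2]
wrist_force: [-0.3, 0.6, -0.1]
opening: 0.0853
grasp_force: 0.0
```

```bash
python3 -c "
from h import *
o=show(); print(o['wrist_force'])
cv2.imwrite('pics/w3.png',camera('wrist'))"
```

```text
t 12.95 q [-29.8329  -4.0271 -24.8067  48.3407  -0.1577  -2.8375] pos [ 0.5386 -0.3098  0.0277] lean 20.880243152826477 az -30.275489425892594 tool y az 62.762490202988076
[-0.3206  0.5888 -0.1396]
```

View pics/w3.png

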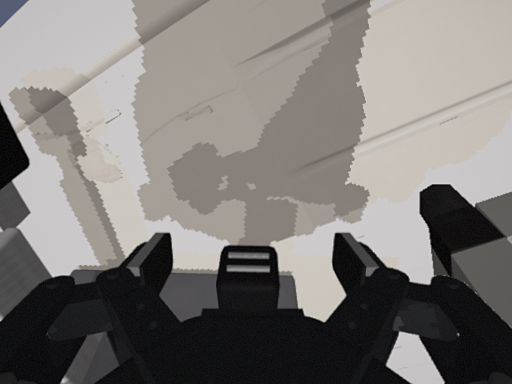

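The left block at (248,278) sits between the fingers, so I'll grip and pull.

Request:
send_rows(
  targets="0 0 0 0 255;0 0 0 0 255;0 0 0 0 255;0 0 0 0 255;0 0 0 0 255",
  newtons=40,
)

```text
time: 13.62
ee_pos: [0.5407, -0.313, 0.0348]
tcp_rot: [-178.6, 21.5, 153.1]
wrist_force: [-5.2, -7.5, 5.0]
opening: 0.0294
grasp_force: 40.2
```

Request:
send_rows(
  targets="14 0 -5 0 255;28 0 -11 0 255;42 0 -16 0 255;56 0 -22 0 255;64 0 -25 0 255;68 0 -26 0 255;68 0 -26 0 255",
)

```text
time: 14.5
ee_pos: [0.4764, -0.2793, 0.0347]
tcp_rot: [-178.6, 21.5, 153.1]
wrist_force: [-5.2, -5.3, 7.8]
opening: 0.0294
grasp_force: 41.3
```

Request:
send_rows(
  targets="4 0 -1.5 0 255;8 0 -3 0 255;8 0 -3 0 255",
)

```text
time: 14.88
ee_pos: [0.469, -0.2754, 0.0347]
tcp_rot: [-178.6, 21.5, 153.2]
wrist_force: [-4.4, -4.2, 7.8]
opening: 0.0293
grasp_force: 41.2
```

Request:
send_rows(
  targets="4 0 -1.5 0 255;6 0 -2.5 0 255;6 0 -2.5 0 255",
)

```text
time: 15.25
ee_pos: [0.4663, -0.2739, 0.0358]
tcp_rot: [-178.6, 21.9, 153.1]
wrist_force: [24.3, -19.2, -13.0]
opening: 0.0293
grasp_force: 41.9
```

Request:
send_rows(
  targets="-4 0 1.5 0 255;-4 0 1.5 0 0;-4 0 1.5 0 0;-4 0 1.5 0 0;-4 0 1.5 0 0;-4 0 -50 0 0;-4 0 -110 0 0;-4 0 -170 0 0;-4 0 -230 0 0;-4 0 -260 0 0;-4 0 -260 0 0",
)

```text
time: 16.62
ee_pos: [0.3846, -0.225, 0.279]
tcp_rot: [-178.7, 21.6, 153.2]
wrist_force: [-0.1, -0.4, -1.0]
opening: 0.0851
grasp_force: 0.0
```

```bash
python3 -c "
from h import *
o=show(); print(o['opening'],o['wrist_force'])
p=[ 0.5736,-0.3905,-0.4807]; z=R.from_euler('xyz',o['tcp_rot'],degrees=True).as_matrix()[:,2]
print(shift(c2w([-.037,-.001,.256],p)[0]+z*bot.hold_point_z))"
```

```text
t 16.625 q [-30.3532 -29.8802 -16.6548  81.6164   0.0298  -3.3147] pos [ 0.3846 -0.225   0.279 ] lean 21.608946444476086 az -30.272253931833284 tool y az 62.73995557652491
0.08514323098281126 [-0.1426 -0.3573 -0.9859]
[-183.3963  -60.8351  117.2883]
```

Request:
send_rows(
  targets="-40 -20 0 0 0;-85 -40 10 0 0;-130 -61 20 0 0;-165 -61 35 0 0;-183 -61 42 0 0;-183 -61 42 0 0;-183 -61 42 0 0",
)

```text
time: 17.5
ee_pos: [0.5212, -0.3634, 0.3037]
tcp_rot: [-178.7, 21.2, 153.2]
wrist_force: [-0.5, 0.2, -0.2]
opening: 0.0857
grasp_force: 0.0
```

```bash
python3 -c "
from h import *
o=show(); cv2.imwrite('pics/w4.png',camera('wrist'))
m=camera_model('wrist');T=wpose(o)
for p in ([ 0.5736,-0.3905,-0.4807],[.5687,-.392,-.4899]):
  print(proj(c2w([[-.0394,.02,.2594],[-.0394,-.02,.2594],[-.032,.09,.302],[-.032,-.09,.302]],p),T,m))
  z=T[:3,:3]@[0,0,1]; z=R.from_euler('xyz',o['tcp_rot'],degrees=True).as_matrix()[:,2]
  print(shift(c2w([-.037,-.001,.256],p)[0]+z*bot.hold_point_z))"
```

```text
t 17.5 q [-35.7796  -3.359    6.5151  78.7069   1.9967  -8.3708] pos [ 0.5212 -0.3634  0.3037] lean 21.256879036095047 az -30.264758265815537 tool y az 62.74505824161659
[[279.2076 212.9516]
 [226.1599 212.0335]
 [389.8602 266.286 ]
 [114.596  260.8844]]
[-3.0217  0.0504 71.7942]
[[275.1743 209.3656]
 [221.5718 208.0638]
 [386.2169 263.4746]
 [107.5917 256.2425]]
[ 0.4267 -3.186  70.5225]
```

View pics/w4.png

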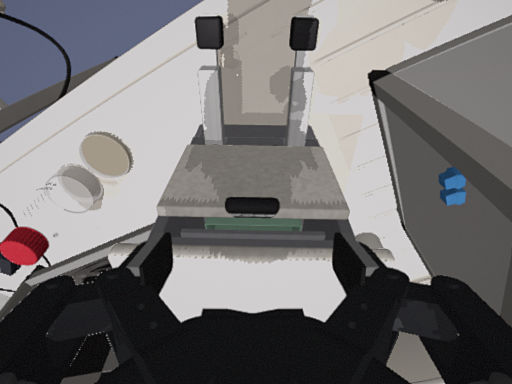

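The picture shows the tab at (226–279, 197–215), matching the first pose, with both supports out. I'll approach the tab.

Request:
send_rows(
  targets="-1 0 25 0 0;-2 0 50 0 0;-2 0 65 0 0;-2 0 72 0 0;-2 0 72 0 0;-2 0 72 0 0",
)

```text
time: 18.3
ee_pos: [0.5461, -0.3778, 0.2395]
tcp_rot: [-178.7, 21.4, 153.2]
wrist_force: [-0.1, 0.4, -0.4]
opening: 0.0854
grasp_force: 0.3
```

Request:
send_rows(
  targets="0 0 0 0 255;0 0 0 0 255;0 0 0 0 255;0 0 0 0 255;0 0 0 0 255",
  newtons=40,
)

```text
time: 18.92
ee_pos: [0.5448, -0.3772, 0.238]
tcp_rot: [-178.8, 21.2, 153.2]
wrist_force: [-8.3, 3.6, -0.4]
opening: 0.039
grasp_force: 41.7
```

```bash
cat > arc.py <<'E'
from h import *
import sys
a0,angs=float(sys.argv[1]),[float(v) for v in sys.argv[2:]]
p=[ 0.5736,-0.3905,-0.4807]
o=show(); Rt=R.from_euler('xyz',o['tcp_rot'],degrees=True); z=Rt.as_matrix()[:,2]
g=np.array(o['ee_pos'])-z*bot.hold_point_z
H=c2w([0,0,.1],p)[0]; ax=np.array([-np.sin(p[2]),np.cos(p[2]),0]) 
c,s=np.cos(p[2]),np.sin(p[2]); d=g-H; print("rel cab",c*d[0]+s*d[1],-s*d[0]+c*d[1],d[2],"phi",np.arctan2(-(c*d[0]+s*d[1]),d[2])) 
print("; ".join("%.0f %.0f %.0f"%tuple(Rt.inv().apply(R.from_rotvec(-ax*(a-a0)).apply(d)-d)*1000) for a in angs))
E
python3 arc.py 0 .04 .1 .16 .22 .28 .34 .4 .47 .54 .61 .68 .75
```

```text
t 18.925 q [-35.5089  -1.1937   1.2645  71.3456   1.8874  -8.0877] pos [ 0.5448 -0.3772  0.238 ] lean 21.193020773621488 az -30.28161584891903 tool y az 62.713802376804445
rel cab -0.038406888353789276 -0.0012039806617111584 0.15542440364863705 phi 0.24225660050275424
6 0 -1; 16 0 -1; 26 0 -1; 35 0 -1; 45 1 1; 54 1 2; 63 1 5; 74 1 8; 85 1 12; 95 1 17; 104 2 23; 114 2 29
```

Request:
send_rows(
  targets="6 0 -1 0 255;16 0 -1 0 255;26 0 -1 0 255;35 0 -1 0 255;45 1 1 0 255;54 1 2 0 255;63 1 5 0 255;74 1 8 0 255;85 1 12 0 255;95 1 17 0 255;104 2 23 0 255;114 2 29 0 255;114 2 29 0 255",
)

```text
time: 20.55
ee_pos: [0.4593, -0.3324, 0.1689]
tcp_rot: [-178.7, 21.1, 153.2]
wrist_force: [-5.5, 6.1, 5.0]
opening: 0.0393
grasp_force: 42.6
```

```bash
python3 arc.py .75 .82 .89 .96 1.03 1.1 1.16 1.22 1.28 1.34 1.4 1.45 1.49 1.53 1.57; python3 -c "
from h import *
o=bot.get_obs();print(o['wrist_force'],o['opening'],o['torque']);cv2.imwrite('pics/w5.png',camera('wrist'))"
```

```text
t 20.55 q [-37.1247 -14.7911 -18.4298  65.3183   2.4424  -9.5945] pos [ 0.4593 -0.3324  0.1689] lean 21.177871558688206 az -30.350366590530253 tool y az 62.70276708006809
rel cab -0.1349462164914177 -0.001044283916630688 0.0862890139305941 phi 1.0018857446363438
9 0 7; 17 0 14; 25 1 23; 32 1 31; 39 1 40; 44 1 48; 48 2 57; 52 2 66; 56 2 75; 59 2 84; 61 2 91; 62 2 98; 63 3 104; 64 3 110
[-5.4662  6.1443  5.0445] 0.03933368041069782 [ 0.899   0.761  -0.0383]
```

View pics/w5.png

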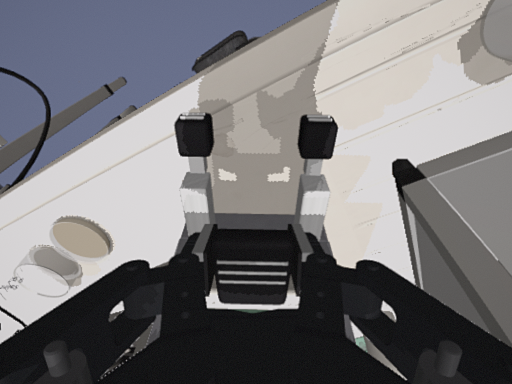

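The tab at (252,265) is still between the fingers and the flap is following, so I'll keep lowering.

Request:
send_rows(
  targets="9 0 7 0 255;17 0 14 0 255;25 1 23 0 255;32 1 31 0 255;39 1 40 0 255;44 1 48 0 255;48 2 57 0 255;52 2 66 0 255;56 2 75 0 255;59 2 84 0 255;61 2 91 0 255;62 2 98 0 255;62 2 98 0 255",
)

```text
time: 22.22
ee_pos: [0.44, -0.3224, 0.0539]
tcp_rot: [-178.8, 21.1, 153.2]
wrist_force: [-3.7, 6.6, -2.3]
opening: 0.0391
grasp_force: 45.5
```

```bash
python3 arc.py 1.49 1.51 1.53 1.55 1.57 1.6; python3 -c "
from h import *
o=bot.get_obs();print(o['wrist_force'],o['opening'])"
```

```text
t 22.225 q [-37.6331 -16.1055 -32.1875  52.9761   2.6878 -10.078 ] pos [ 0.44   -0.3224  0.0539] lean 21.106022280353287 az -30.15028487472543 tool y az 62.73471409233684
rel cab -0.15669414198620235 -0.0010637921031526887 -0.028618390490312062 phi 1.751443825735924
1 0 3; 1 0 6; 1 0 9; 2 0 13; 2 0 17
[-3.7109  6.5929 -2.3204] 0.03912479220171125
```

Request:
send_rows(
  targets="1 0 3 0 255;1 0 6 0 255;1 0 9 0 255;1 0 9 0 255",
)

```text
time: 22.72
ee_pos: [0.4418, -0.3233, 0.0465]
tcp_rot: [-178.8, 21.1, 153.2]
wrist_force: [-12.4, 13.2, 9.6]
opening: 0.0393
grasp_force: 48.2
```

Request:
send_rows(
  targets="0 0 1 0 255;0 0 1 0 0;0 0 1 0 0;0 0 1 0 0;0 0 1 0 0;0 0 1 0 0",
)

```text
time: 23.48
ee_pos: [0.4436, -0.3242, 0.0459]
tcp_rot: [-178.8, 21.3, 153.2]
wrist_force: [0.2, 5.2, -0.0]
opening: 0.055
grasp_force: 41.9
```

Request:
send_rows(
  targets="2 0 -20 0 0;6 0 -60 0 0;10 0 -120 0 0;10 0 -180 0 0;10 0 -180 0 0;10 0 -180 0 0",
)

```text
time: 24.22
ee_pos: [0.3787, -0.288, 0.2103]
tcp_rot: [-178.7, 21.3, 153.2]
wrist_force: [-0.2, -0.0, 0.2]
opening: 0.0851
grasp_force: 0.0
```

```bash
python3 -c "
from h import *
o=show();print(o['wrist_force'],o['opening']);a=camera('scene');w=camera('wrist')
b=cv2.resize(a[140:300,210:350],(350,400),interpolation=cv2.INTER_CUBIC)
cv2.imwrite('pics/end.png',np.hstack([b,cv2.resize(w[80:384,100:420],(421,400))]))"
```

```text
t 24.225 q [-39.1602 -27.4137 -22.8425  73.432    3.1819 -11.5182] pos [ 0.3787 -0.288   0.2103] lean 21.366451437277437 az -30.397090558315504 tool y az 62.722124235231135
[-0.184  -0.0415  0.1714] 0.08512872662152948
```

View pics/end.png

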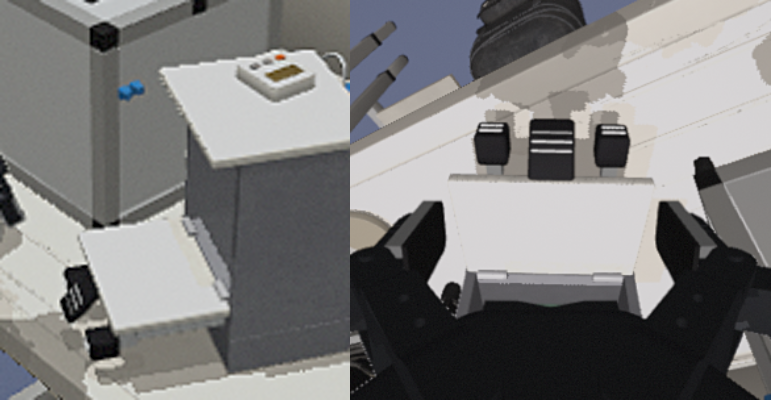

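The flap lies level and both pulls show evenly beyond its edge, at about (492,143) and (611,145) in the composite. The fingers pushed against the pull blocks while opening, so I'll check the support extension numerically.

```bash
python3 -c "
from h import *
o=bot.get_obs();T=wpose(o);m=camera_model('wrist');p=[ 0.5736,-0.3905,-0.4807]
for d in(.1,.09):
  q=proj(c2w([[-.052-d,-.055,.066],[-.052-d,.055,.066],[-.052-d,-.055,.038],[-.052-d,.055,.038]],p),T,m)
  print(d,(q-[100,80])*[421/320,400/304]+[350,0])
for a in(1.52,1.57,1.62):
  r,n=.13,0; P=[[-(r*np.sin(a)),y,.1+r*np.cos(a)] for y in(-.088,.088)]
  print(a,(proj(c2w(P,p),T,m)-[100,80])*[421/320,400/304]+[350,0])
a=cv2.imread('pics/end.png');cv2.imwrite('pics/endz.png',cv2.resize(a[105:195,430:670],(720,270),interpolation=cv2.INTER_CUBIC))
"
```

```text
0.1 [[488.8572 141.8589]
 [613.882  143.879 ]
 [493.5793 124.5752]
 [610.1677 126.3881]]
0.09 [[489.9401 150.8998]
 [612.6271 152.9212]
 [494.5018 133.3174]
 [609.068  135.1339]]
1.52 [[444.2839 191.4175]
 [656.8543 195.2303]]
1.57 [[446.2244 185.9337]
 [655.1972 189.6409]]
1.62 [[448.1666 180.9129]
 [653.5239 184.5189]]
```

View pics/endz.png

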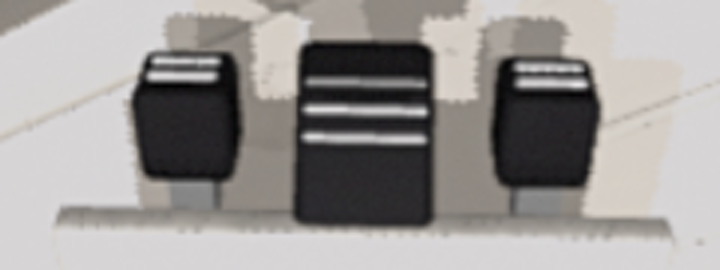

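```bash
python3 -c "
from workcell import ticket
print(ticket.job_done())"
```

```text
the job is handed in; nothing more can be done
None
```

I pulled both supports out to their stops, then lowered the flap by its pull until it rested level on them. I never touched the timer, wash bottle or beaker, and I handed the job in at about 24 s of robot time; no verdict came back.

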